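Spin two idler pulleys and reject the one that binds

ROBOT

A 6-joint arm with a two-finger parallel gripper is mounted at the origin on a cart in front of the work surface, level with it; the furniture and walls round the work are solid. World frame = base frame: x ahead of the robot, y to its left, z up, the work surface at z = 0. Lengths are in m, angles in rad, forces in N, time in s.
With the tool pointing down it reaches from about 0.25 to 0.8 m from the base axis. Payload 3.9 kg.
Tool frame: the origin (TCP) lies between the finger pads; the fingertips stand 17 mm ahead of it and the grasp point (between the pads) lies 2 mm behind it (env.nose_length is the distance from the TCP to the fingertips, in m); z points along the fingers, y is the direction in which the jaws open and shut (so a half turn about z gives the same grasp; the last joint's range is limited). The gripper opens to 85 mm and grips with 20 to 120 N. Pads are 22 mm wide; open, the fingers measure 114 mm over their backs; the gripper's body (76 mm by 85 mm) begins 54 mm behind the grasp point. The pads swing forward as they close: fully open they stand 13 mm farther back than shut.
Start: joints at [1.13, 0.26, -0.138, 1.173, 0, 1.571], TCP at [0.224, 0.475, 0.211] pointing down, gripper open.
Joint ranges: [-2.78, 2.78], [-0.83, 1.72], [-1.28, 1.37], [-1.9, 2.12], [-1.57, 1.48], [-3.14, 3.14]. Speed limits (rad/s): [2.57, 2.57, 3.14, 3.14, 3.14, 3.14].

INTERFACE

Orientations are given as a unit quaternion [x, y, z, w].
In Python, from plant import env gives the robot as it stands. The module is installed in compiled form; this text tells all that it offers.
- The arm moves only by the tool step_arm, never from a script. Its argument "motion" is one flat list of numbers, 7 for each row, row after row: the shift along the tool's x, y, z in mm, then the turn, a rotation vector about the tool's x, y, z in rad, then the closure, from -1 (fully open) to 1 (shut). In form: [tx, ty, tz, rx, ry, rz, gripper, tx, ty, tz, rx, ry, rz, gripper, ...]. A call has 1 to 10 rows; each row is the pose to reach, as a shift and turn from the pose commanded when the call began, along the tool's axes at that moment; what a row does not reach only later rows make up. A row lasts 1/8 s, in which the tool goes at most 62.5 mm and 10.7 degrees, less where a joint would pass 70% of its speed; a pose out of reach is approached as far as the arm can. A call with a gripper value outside its range is refused whole. The fingers move at their own pace and stop on an object; "grip_force" is the grip in N (left out, the last holds). Time passes only in rows, so rows that repeat a pose let the fingers close. It gives the time, the measured TCP pose, the force and the opening at its end, in the units of the state.
- env.sense(): the state, without advancing time (a new reading comes with each control period).
- env.get_image(name): name is "scene" or "top" or "wrist"; returns the picture (384x512x3 uint8, red, green, blue); there is no depth.
- env.camera_info(name): a dict with "vertical_fov" (degrees; the focal length in pixels is half the picture's height over the tangent of half this angle, whatever the lens; pixels are square), "cx", "cy" (the principal point, pixels), "R" (3x3) and "t" (3): a world point X has camera coordinates R X + t. Camera axes: x right, y down, z forward; pixel columns grow to the right and rows downward; lengths in m; the calibration is good to about 2 mm. A picture is of the moment at which its call begins: read the wrist's pose just before it. camera_info takes no time and is no camera call; for the wrist camera it gives the pose at the moment of the call.
- env.close_job(): hands the job in, once; it reports no verdict.
The state is a dict: "t": time; "joint_positions": joint angles; "joint_velocities": joint speeds; "effort": joint torques, N m; "tcp_pos": TCP position; "tcp_rot": TCP orientation; "contact_force": force on the tool from outside, world axes, zero at the start; "moment": the same for the moment, N m; "gripper_width": finger opening in m.
Only numpy, scipy, OpenCV 4.12 (cv2) and the standard library are available. Lean on these libraries where they do the work, as an engineer would, in place of code of your own. Each camera call takes 0.05 s, during which the arm holds its last target.

TASK

Two idler pulleys stand in the wooden test rack on the press's cutting board; one of them binds. Give the wheel of each a turn of about 60 degrees on its axle and let go, to find out which one jams. Then put the pulley that jams, base and all, in the red reject tray, and leave the free-running one seated in the rack.

Things in the scene. Friction and masses are not known exactly. Their poses are not given: they have to be found in the camera images.
- pulley_a: loose idler pulley, 0.3 kg, both look alike: square dark steel base 60x60x8 mm, above it on a short 22 mm axle a grey grooved wheel, 50 mm across, 22 to 48 mm above the underside (nut to 52 mm). Origin: centre of the base's underside; z up the axle, x to the red tick on the base. Pinch the wheel across, 40 mm above the underside; it lifts the whole unit. Starts seated upright in a rack pocket
- pulley_b: loose idler pulley, 0.3 kg, both look alike: square dark steel base 60x60x8 mm, above it on a short 22 mm axle a grey grooved wheel, 50 mm across, 22 to 48 mm above the underside (nut to 52 mm). Origin: centre of the base's underside; z up the axle, x to the red tick on the base. Pinch the wheel across, 40 mm above the underside; it lifts the whole unit. Starts seated upright in a rack pocket
- wheel_a (a joint): angle (rad) of pulley_a's wheel, positive counter-clockwise from above; at the start within 0.05 of 0, where its red line points to the base's tick. A free wheel turns easily without end and stays where left; a binding one is stiff (0.15 N m), jams at about 0.18 rad (10 degrees) either way and stays there while fingers turned further slip round it
- wheel_b (a joint): angle (rad) of pulley_b's wheel, positive counter-clockwise from above; at the start within 0.05 of 0, where its red line points to the base's tick. A free wheel turns easily without end and stays where left; a binding one is stiff (0.15 N m), jams at about 0.18 rad (10 degrees) either way and stays there while fingers turned further slip round it
- tray: red reject tray, open above, fixed, 170 (x) x 190 (y) x 40 mm on a black foot; walls 5 mm, inner floor 15 mm above its underside. Origin: centre of its underside, on the board; z up
- rack: fixed light wood test rack, 100 (x) x 250 (y) x 18 mm, right of the tray seen from the robot. Origin: centre of its underside, on the board. Square pockets 64 mm wide, 8 mm deep, at y = +70 and -70 mm hold a base flush, with 2 mm of play, so that it cannot turn; their floor is 10 mm above the board. Which pulley stands in which varies
There are look-alikes about, which are no part of the job. What is shaped like the pulley_a but blue or green is not meant.

How it is judged:
On the way:
1. both wheels have been tried and left turned: the free one by more than 30 degrees (0.52 rad), the binding one to within 0.06 rad of where it jams ((((value of joint wheel_a above 0.52 rad or value of joint wheel_a below -0.52 rad) and (value of joint wheel_b above 0.12 rad or value of joint wheel_b below -0.12 rad) and value of joint wheel_b between -0.25 and 0.25 rad) or ((value of joint wheel_b above 0.52 rad or value of joint wheel_b below -0.52 rad) and (value of joint wheel_a above 0.12 rad or value of joint wheel_a below -0.12 rad) and value of joint wheel_a between -0.25 and 0.25 rad))), for 0.2 s.
At the end, for the whole second after the job is handed in: The binding pulley rests inside the red tray (base origin within 80 mm in x and 90 mm in y of the centre, below 55 mm high); the free one is at rest, upright within 0.1 rad, within 15 mm of where it stood in the rack, its wheel left turned by more than 0.52 rad ((((value of joint wheel_a above 0.52 rad or value of joint wheel_a below -0.52 rad) and x of pulley_b in the frame of tray between -0.08 and 0.08 m and y of pulley_b in the frame of tray between -0.09 and 0.09 m and height (world z) of pulley_b below 0.055 m and linear speed of each of pulley_b, pulley_a below 0.02 m/s and distance of pulley_a from where it was at the start of the episode below 0.015 m and angle between pulley_a's own z axis and vertical below 0.1 rad) or ((value of joint wheel_b above 0.52 rad or value of joint wheel_b below -0.52 rad) and x of pulley_a in the frame of tray between -0.08 and 0.08 m and y of pulley_a in the frame of tray between -0.09 and 0.09 m and height (world z) of pulley_a below 0.055 m and linear speed of each of pulley_a, pulley_b below 0.02 m/s and distance of pulley_b from where it was at the start of the episode below 0.015 m and angle between pulley_b's own z axis and vertical below 0.1 rad))); the robot touches nothing.
It also fails if it takes over 56 s, if anything falls off the work surface, if the arm or the gripper's body presses on something with over 40 N, if the wrist force passes 120 N, or if a joint passes its speed limit or range.

## Working session

There is one attempt and no reset: what is moved stays moved. The work goes in short steps, Python scripts to look and compute and a tool call to move; the robot and the scene stay as the last step left them, time stands still between calls to the robot, and variables do not carry over. Pictures are saved under pics/ and viewed, and the job is handed in when it is done.

Besides the shell and the picture viewer there is one more tool, called after "Request:" as a command line: name --argument value ..., lists and objects as JSON in quotes. step_arm: Moves the arm, as the interface text tells. Its arguments: {"type":"object","properties":{"motion":{"type":"array"},"grip_force":{"type":"number"}},"required":["motion"]}

```bash
mkdir -p pics
python3 - <<'E'
from plant import env
import cv2
s=env.sense();print(s)
for n in ["scene","top","wrist"]:
    i=env.camera_info(n);print(n,i)
    cv2.imwrite(f"pics/{n}0.png",cv2.cvtColor(env.get_image(n),cv2.COLOR_RGB2BGR))
E
```

```text
{'t': 0.0, 'joint_positions': array([ 1.13000505e+00,  2.60646290e-01, -1.39370539e-01,  1.17268407e+00,
       -2.58474445e-05,  1.57077841e+00]), 'joint_velocities': array([-0.00110413, -0.00020247,  0.0001472 ,  0.00077261, -0.00061764,
        0.00038184]), 'effort': array([ 3.19132014e-03, -4.05673850e+01,  2.53924906e+01,  1.89452036e-02,
        2.60015258e-04,  8.01222022e-07]), 'tcp_pos': array([0.22369729, 0.4741679 , 0.20968415]), 'tcp_rot': array([ 2.18606855e-01,  9.75812552e-01, -9.32073012e-04, -1.95581532e-04]), 'contact_force': array([-0.37631076,  0.59269367,  0.36805976]), 'moment': array([-0.02720191, -0.03791548,  0.00247165]), 'gripper_width': 0.0854471783568228}
scene {'vertical_fov': 49.40574038453279, 'cx': 263.2981885396563, 'cy': 192.21440703035373, 'R': array([[ 0.90360074, -0.42830346,  0.00786475],
       [-0.19629534, -0.43030728, -0.88108103],
       [ 0.38075432,  0.79460165, -0.47289995]]), 't': array([-0.43357945,  0.11128266,  0.71352975])}
top {'vertical_fov': 44.02674068562804, 'cx': 256.60881462735864, 'cy': 198.78811607444305, 'R': array([[-1.07117045e-03, -9.99973239e-01,  7.23704228e-03],
       [-9.86532403e-01, -1.26992334e-04, -1.63565895e-01],
       [ 1.63562437e-01, -7.31478366e-03, -9.86505866e-01]]), 't': array([-0.04649959,  0.48281311,  1.04168243])}
wrist {'vertical_fov': 65.62919031900172, 'cx': 256.25656331539994, 'cy': 197.20496926588865, 'R': array([[ 0.42636185,  0.90455048, -0.00200124],
       [ 0.85829533, -0.40385897,  0.31658657],
       [ 0.28556032, -0.13669809, -0.94856151]]), 't': array([-0.52293492, -0.04141105,  0.38190571])}
```

View pics/scene0.png

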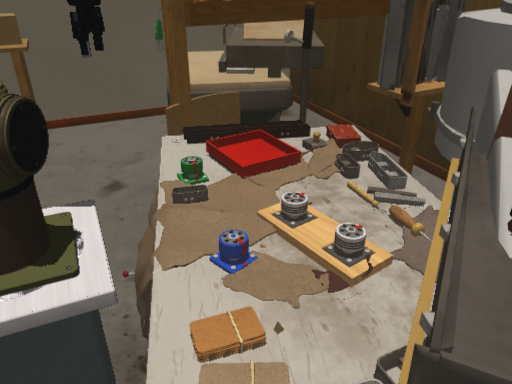

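View pics/top0.png

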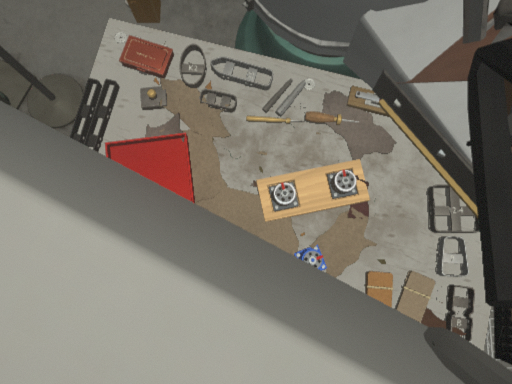

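View pics/wrist0.png

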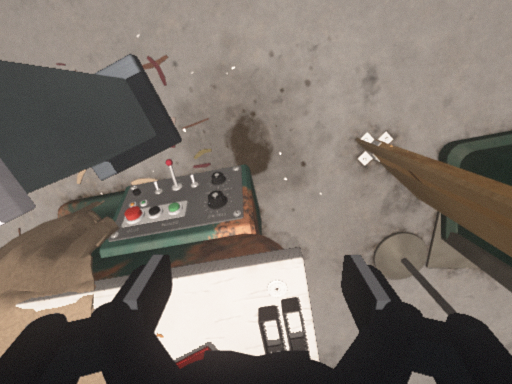

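The scene picture shows two grey pulleys, at (294,207) and (350,242), in the rack. The red tray is at (253,152), and the blue and green look-alikes are at (233,250) and (191,168). In the top view the pulleys are at about (285,193) and (344,182), and the tray is partly hidden by the arm. The wrist view doesn't show the rack.

```bash
cat > h.py <<'E'
from plant import env
import cv2, numpy as np
def ray(n,u,v,z,info=None):
    i=info or env.camera_info(n); f=192/np.tan(np.radians(i["vertical_fov"]/2))
    R=np.array(i["R"]);t=np.array(i["t"])
    d=R.T@np.array([(u-i["cx"])/f,(v-i["cy"])/f,1]);c=-R.T@t
    return c+d*(z-c[2])/d[2]
def proj(n,X,info=None):
    i=info or env.camera_info(n); f=192/np.tan(np.radians(i["vertical_fov"]/2))
    p=np.array(i["R"])@np.array(X)+np.array(i["t"]);return f*p[0]/p[2]+i["cx"],f*p[1]/p[2]+i["cy"]
def save(n,name):
    im=cv2.cvtColor(env.get_image(n),cv2.COLOR_RGB2BGR);cv2.imwrite(f"pics/{name}.png",im);return im
def crop(im,u0,u1,v0,v1,k,name):
    cv2.imwrite(f"pics/{name}.png",cv2.resize(im[v0:v1,u0:u1],None,fx=k,fy=k,interpolation=cv2.INTER_CUBIC))
E
python3 - <<'E'
from h import *
im=cv2.imread("pics/top0.png")
crop(im,250,380,150,230,6,"topc")
hsv=cv2.cvtColor(im,cv2.COLOR_BGR2HSV)
m=cv2.inRange(hsv,(8,90,120),(25,255,255));m[:150]=0;m[230:]=0;m[:,:250]=0;m[:,380:]=0
m=cv2.morphologyEx(m,cv2.MORPH_CLOSE,np.ones((5,5)))
c=max(cv2.findContours(m,0,2)[0],key=cv2.contourArea)
r=cv2.minAreaRect(c);print(r)
P=[ray("top",*p,0.018) for p in cv2.boxPoints(r)]
for p in P:print(p.round(4))
c=np.mean(P,0);print("centre",c, [np.linalg.norm(P[i]-P[i-1]) for i in range(4)])
for p in [(285,193),(344,182)]:print(ray("top",*p,0.06))
m=cv2.inRange(hsv,(0,180,110),(6,255,255))|cv2.inRange(hsv,(174,180,110),(180,255,255))
for c in cv2.findContours(m,0,2)[0]:
    if cv2.contourArea(c)>300:print(cv2.boundingRect(c),cv2.approxPolyDP(c,4,True).reshape(-1,2).tolist(),[ray("top",*map(float,p),.04).round(3).tolist() for p in cv2.approxPolyDP(c,4,True).reshape(-1,2)])
E
```

```text
((312.3786926269531, 189.9043731689453), (42.67906188964844, 107.332763671875), 78.48616790771484)
[ 0.5317 -0.0444  0.018 ]
[ 0.5834 -0.2928  0.018 ]
[ 0.4834 -0.309   0.018 ]
[ 0.4333 -0.064   0.018 ]
centre [ 0.50793349 -0.1775611   0.018     ] [np.float64(0.10034284748191968), np.float64(0.25373957933955654), np.float64(0.10135720023250212), np.float64(0.25005691890869275)]
[ 0.49261408 -0.11019827  0.06      ]
[ 0.51779243 -0.24333838  0.06      ]
(111, 138, 83, 64) [[193, 201], [187, 146], [183, 148], [186, 138], [184, 144], [179, 139], [157, 142], [157, 147], [147, 143], [147, 149], [143, 144], [138, 158], [133, 152], [137, 146], [131, 148], [137, 157], [131, 164], [123, 164], [128, 156], [118, 161], [111, 157]] [[0.478, 0.098, 0.04], [0.607, 0.114, 0.04], [0.602, 0.124, 0.04], [0.626, 0.117, 0.04], [0.612, 0.122, 0.04], [0.624, 0.133, 0.04], [0.616, 0.184, 0.04], [0.604, 0.184, 0.04], [0.614, 0.207, 0.04], [0.6, 0.207, 0.04], [0.611, 0.216, 0.04], [0.578, 0.227, 0.04], [0.592, 0.239, 0.04], [0.607, 0.23, 0.04], [0.602, 0.244, 0.04], [0.58, 0.229, 0.04], [0.564, 0.242, 0.04], [0.564, 0.261, 0.04], [0.583, 0.25, 0.04], [0.571, 0.272, 0.04], [0.58, 0.289, 0.04]]
```

View pics/topc.png

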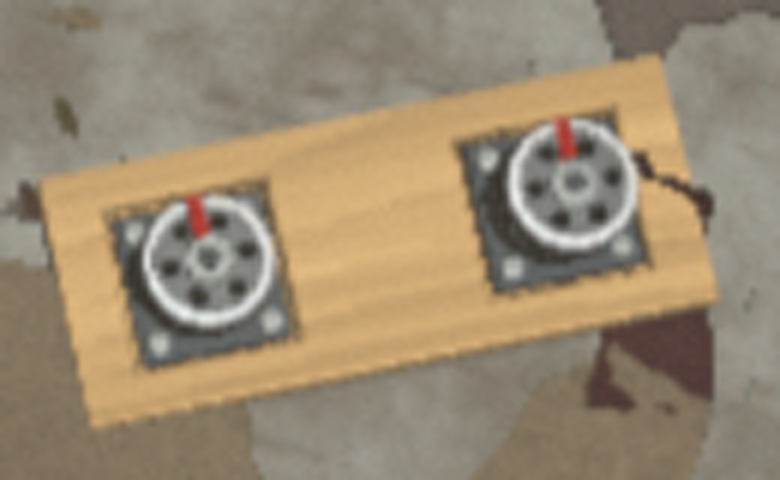

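The crop shows both red lines pointing roughly along the rack's x. The wheel centres are at full-picture pixels (285,193) and (345.5,180), which gives (0.493,-0.110) and (0.522,-0.246). The rack yaw is about 0.2. I'll move over the rack for a closer look.

Request:
step_arm --motion '[-471, -445, 0, 0, 0, 0, -1, -471, -445, 0, 0, 0, 0, -1, -471, -445, 0, 0, 0, 0, -1, -471, -445, 0, 0, 0, 0, -1, -471, -445, 0, 0, 0, 0, -1, -471, -445, 0, 0, 0, 0, -1, -471, -445, 0, 0, 0, 0, -1, -471, -445, 0, 0, 0, 0, -1, -471, -445, 0, 0, 0, 0, -1, -471, -445, 0, 0, 0, 0, -1]' --grip_force 25

```text
t: 1.4
tcp_pos: [0.452, -0.1093, 0.2104]
tcp_rot: [0.219, 0.976, 0.0, 0.0]
contact_force: [0.6, 0.8, 0.6]
gripper_width: 0.0853
```

Run:
```python
from h import *
s=env.sense();print(s["t"],s["tcp_pos"],s["tcp_rot"],s["joint_positions"],s["contact_force"],env.nose_length)
save("wrist","w1");im=save("top","top1")
i=env.camera_info("wrist");print(i["R"].tolist(),i["t"].tolist())
crop(im,60,380,110,290,2.5,"top1c")
```

```text
1.4 [ 0.45204236 -0.10929895  0.21044566] [2.18863947e-01 9.75755355e-01 2.18216727e-04 1.10990036e-04] [-2.37558936e-01  1.57549901e-01 -2.72586821e-01  1.14044504e+00
  4.40124324e-04  2.03741199e-01] [0.62103531 0.81223072 0.55228851] 0.017
[[0.43311127690748624, 0.9013389579372897, -0.0016446033227565488], [0.8544452558963592, -0.4099956785422844, 0.31910319373653806], [0.28694585986170557, -0.1396124152114495, -0.9477185484240847]] [-0.09382429397428954, -0.47560603578412486, 0.23520473344467904]
```

View pics/w1.png

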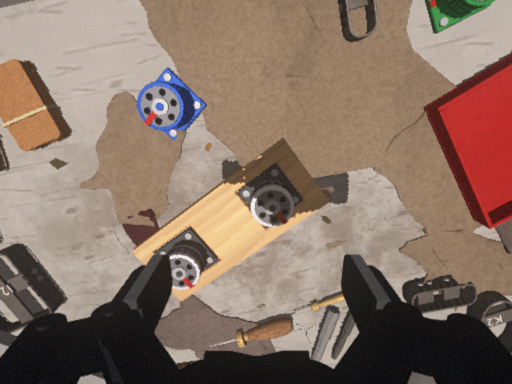

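View pics/top1.png

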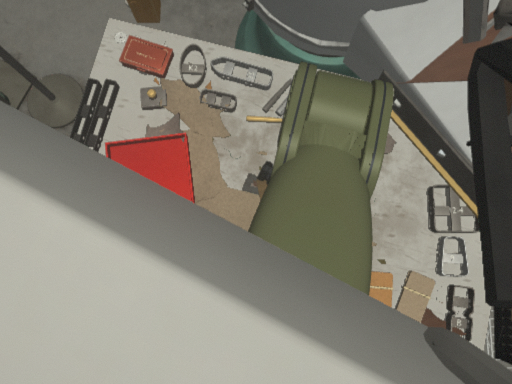

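The wrist view shows pulley wheel tops at about (273,207) and (185,268), the tray at upper right with a corner at (487,225), and the blue look-alike at (166,107). The grey shape in the top view is a fixed occluder.

Run:
```python
from h import *
im=cv2.imread("pics/w1.png")
crop(im,130,330,135,300,4,"w1c")
for p in [(273,207),(185,268)]:print(p,ray("wrist",*p,0.058).round(4))
for X in [(0.493,-0.110,.058),(.522,-.246,.058)]:print(proj("wrist",X))
hsv=cv2.cvtColor(im,cv2.COLOR_BGR2HSV)
m=cv2.inRange(hsv,(0,180,60),(6,255,255))|cv2.inRange(hsv,(174,180,60),(180,255,255))
c=max(cv2.findContours(m,0,2)[0],key=cv2.contourArea)
for p in cv2.approxPolyDP(c,4,True).reshape(-1,2):print(p,ray("wrist",*map(float,p),.04).round(3))
```

```text
(273, 207) [ 0.4941 -0.1122  0.058 ]
(185, 268) [ 0.5199 -0.242   0.058 ]
(np.float64(274.32826734542226), np.float64(205.37026065912744))
(np.float64(183.0645555183587), np.float64(270.57376228460225))
[511  64] [0.464 0.172 0.04 ]
[436 109] [0.474 0.091 0.04 ]
[449 135] [0.508 0.097 0.04 ]
[444 135] [0.505 0.092 0.04 ]
[444 144] [0.515 0.089 0.04 ]
[435 131] [0.497 0.084 0.04 ]
[455 177] [0.558 0.091 0.04 ]
[468 181] [0.569 0.104 0.04 ]
[466 193] [0.583 0.098 0.04 ]
[470 188] [0.579 0.104 0.04 ]
[475 196] [0.591 0.107 0.04 ]
[472 201] [0.596 0.102 0.04 ]
[469 197] [0.59 0.1  0.04]
[469 205] [0.6   0.098 0.04 ]
[465 198] [0.589 0.096 0.04 ]
[475 219] [0.621 0.1   0.04 ]
[469 207] [0.602 0.097 0.04 ]
[473 201] [0.597 0.103 0.04 ]
[479 204] [0.603 0.109 0.04 ]
[477 214] [0.615 0.104 0.04 ]
[482 212] [0.615 0.11  0.04 ]
[485 220] [0.627 0.111 0.04 ]
[479 220] [0.624 0.105 0.04 ]
[489 227] [0.639 0.114 0.04 ]
[511 217] [0.637 0.14  0.04 ]
```

View pics/w1c.png

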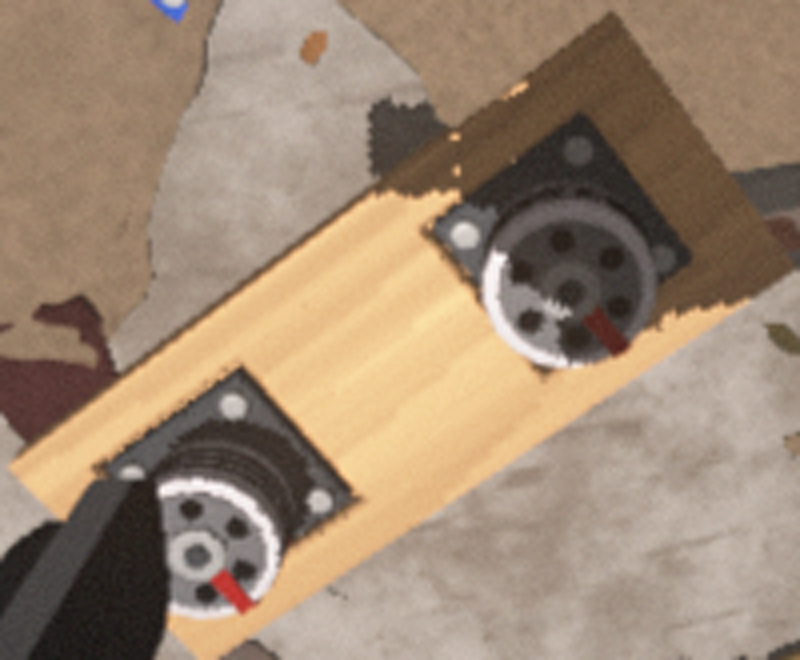

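Request:
step_arm --motion '[-38, 16, 50, 0, 0, 0, -1, -38, 16, 95, 0, 0, 0, -1, -38, 16, 95, 0, 0, 0, -1, -38, 16, 95, 0, 0, 0, -1]'

```text
t: 2.0
tcp_pos: [0.4931, -0.1086, 0.1167]
tcp_rot: [0.218, 0.976, 0.0, 0.0]
contact_force: [0.3, -0.5, -0.1]
gripper_width: 0.0854
```

Request:
step_arm --motion '[-1, -2, 35, 0, 0, 0, -1, -1, -2, 69, 0, 0, 0, -1, -1, -2, 69, 0, 0, 0, -1, -1, -2, 69, 0, 0, 0, 0, -1, -2, 69, 0, 0, 0, 1, -1, -2, 69, 0, 0, 0, 1, -1, -2, 69, 0, 0, 0, 1, -1, -2, 69, 0, 0, 0, 1, -1, -2, 69, 0, 0, 0, 1]' --grip_force 25

```text
t: 3.12
tcp_pos: [0.4929, -0.1112, 0.0464]
tcp_rot: [0.219, 0.976, 0.0, -0.0]
contact_force: [-0.5, 0.2, -0.8]
gripper_width: -0.0005
```

Run:
```python
from h import *
s=env.sense();print(s["t"],s["tcp_pos"],s["contact_force"],s["moment"],s["gripper_width"],s["joint_positions"])
```

```text
3.125 [ 0.49290569 -0.11117039  0.04644884] [-0.53343989  0.219394   -0.80953627] [0.02652467 0.03070189 0.02655715] -0.000520099657956573 [-2.21860543e-01  3.56849681e-01 -4.64269125e-01  7.49858258e-01
  4.64058110e-05  2.18980679e-01]
```

The gripper shut fully with nothing in it, so I'll look before moving again.

Run:
```python
from h import *
save("wrist","w2");im=save("scene","s2")
crop(im,200,440,130,310,3,"s2c")
```

```text
(no output)
```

View pics/w2.png

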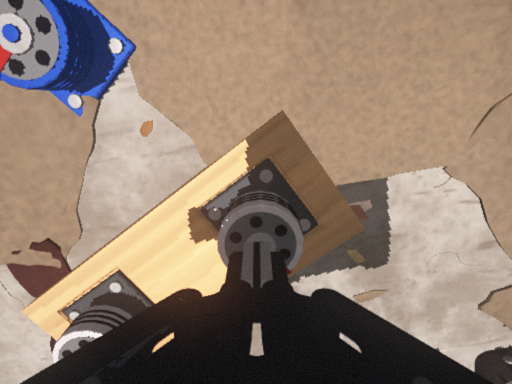

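View pics/s2c.png

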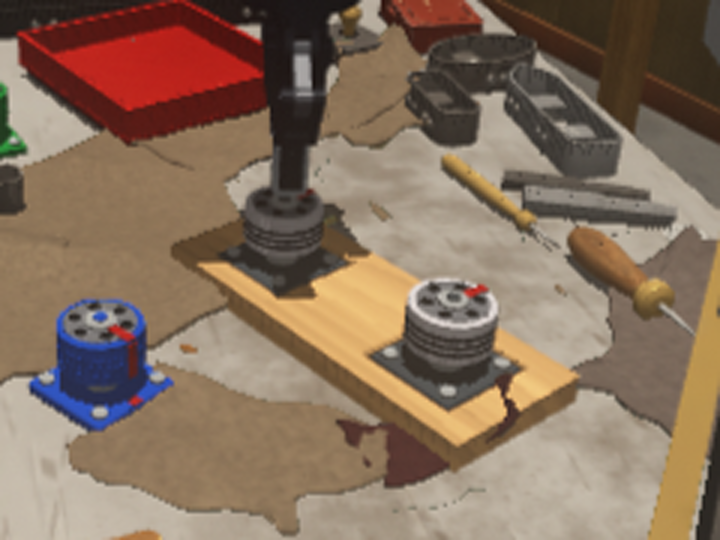

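Run:
```python
from h import *
s=env.sense();p=s["tcp_pos"]
for z in (.0294,.0464,.06,.08):
    X=(p[0],p[1],z);print(z,proj("wrist",X),np.array(proj("scene",X)),(np.array(proj("scene",X))-[200,130])*3)
print("wheel", [ (np.array(proj("scene",(.494,-.111,z)))-[200,130])*3 for z in (.018,.032,.058)])
for h in (.018,.058,.1):
  print(h,[proj("wrist",(.494,-.111,h)),proj("wrist",(.522,-.246,h))])
im=cv2.imread("pics/w2.png");crop(im,160,360,140,300,4,"w2c")
```

```text
0.0294 (np.float64(257.7406403367517), np.float64(227.4476638537954)) [294.47390135 211.26883178] [283.42170406 243.80649533]
0.0464 (np.float64(257.8642564635848), np.float64(238.92457621818943)) [294.86135058 203.55799642] [284.58405175 220.67398927]
0.06 (np.float64(257.98012300860916), np.float64(249.68199288603992)) [295.17702762 197.27553814] [285.53108285 201.82661442]
0.08 (np.float64(258.18668531238865), np.float64(268.85989077848615)) [295.65077626 187.84721182] [286.95232878 173.54163545]
wheel [array([283.98361079, 258.54084555]), array([284.93664388, 239.78896553]), array([286.74915796, 204.12593654])]
0.018 [(np.float64(258.5863649697583), np.float64(221.92379057335424)), (np.float64(119.02808703563409), np.float64(318.5720917703099))]
0.058 [(np.float64(259.0827605310534), np.float64(249.3946474101235)), (np.float64(92.65346411439396), np.float64(360.9558456545175))]
0.1 [(np.float64(259.9123809007902), np.float64(295.3063843048846)), (np.float64(51.30137788050723), np.float64(427.40823251022243))]
```

View pics/w2c.png

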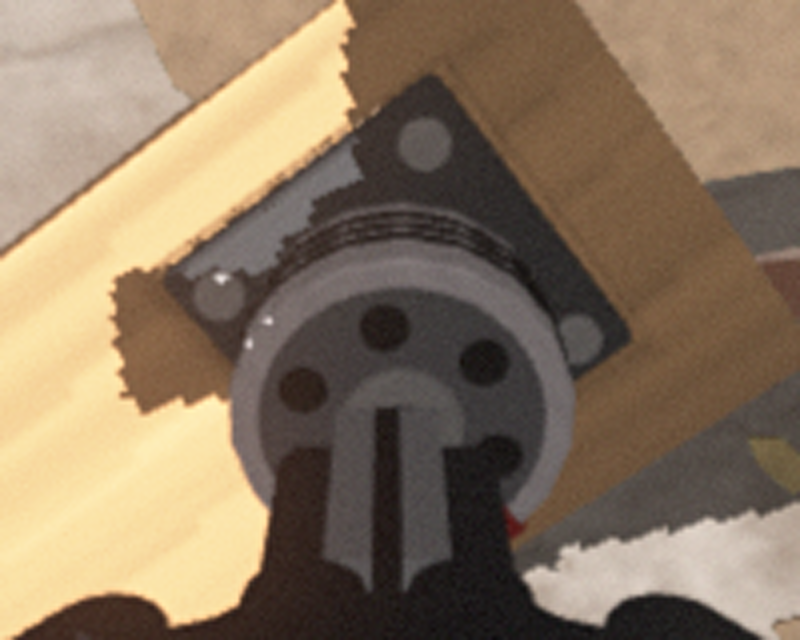

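The visible tips end at about wrist (257,242) and scene crop (290,190). That looks about 40 mm higher than the reported TCP implies. I'll raise the closed fingers clear of the wheel and triangulate the tip.

Request:
step_arm --motion '[0, 0, -50, 0, 0, 0, 1, 0, 0, -50, 0, 0, 0, 1, 0, 0, -50, 0, 0, 0, 1]'

```text
t: 3.6
tcp_pos: [0.4929, -0.1112, 0.0964]
tcp_rot: [0.219, 0.976, -0.0, 0.0]
contact_force: [-0.1, -0.1, -0.2]
gripper_width: -0.0001
```

Run:
```python
from h import *
s=env.sense();p=s["tcp_pos"];print(p)
im=save("scene","s3");crop(im,260,340,120,240,5,"s3c")
im2=save("wrist","w3");crop(im2,160,360,150,300,4,"w3c")
for dz in (.017,0,-.02,-.026,-.04):
    X=(p[0],p[1],p[2]-dz);print(dz,(np.array(proj("scene",X))-[260,120])*5,(np.array(proj("wrist",X))-[160,150])*4)
```

```text
[ 0.49293135 -0.11120113  0.09635995]
0.017 [178.22121582 340.75172459] [392.32839587 317.6844166 ]
0 [180.27940487 299.79966726] [392.89959546 364.24583992]
-0.02 [182.7567108  250.50838652] [393.71685734 430.86506857]
-0.026 [183.51200582 235.48018245] [394.00063126 453.99694388]
-0.04 [185.29663374 199.9712068 ] [394.75037463 515.11239126]
```

View pics/s3c.png

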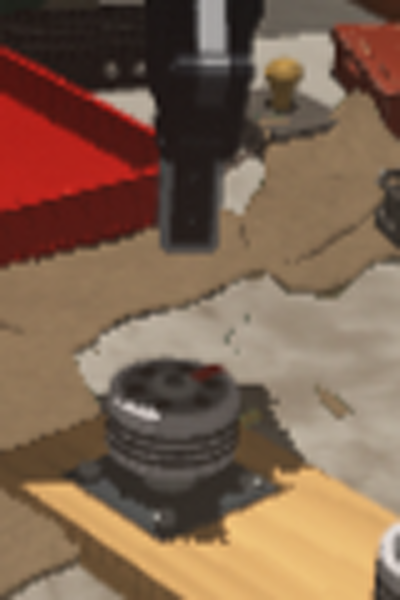

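View pics/w3c.png

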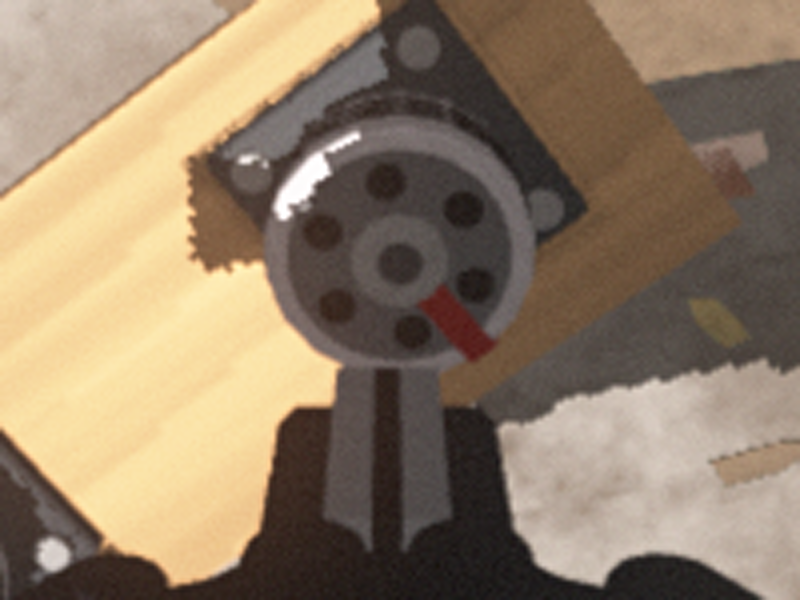

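The tip is at scene crop (188,250), unoccluded, with the red line on the wheel unchanged. That puts the real fingertips about 21 mm behind the reported TCP instead of 17 mm ahead, so the reported z reads about 38 mm too low for the tool. I'll correct by going lower, and measure the wheel centre from this view too.

Run:
```python
from h import *
print(ray("wrist",160+400/4-.4,150+262/4-.4,.062))
s=env.sense();print(s["tcp_pos"])
```

```text
[ 0.49046167 -0.10874514  0.062     ]
[ 0.49192529 -0.11098202  0.09544494]
```

Request:
step_arm --motion '[0, 0, 0, 0, 0, 0, -1, 0, 0, 0, 0, 0, 0, -1, 0, 0, 0, 0, 0, 0, -1, 0, 0, 0, 0, 0, 0, -1, 0, 0, 0, 0, 0, 0, -1]'

```text
t: 4.32
tcp_pos: [0.493, -0.1112, 0.0965]
tcp_rot: [0.219, 0.976, 0.0, 0.0]
contact_force: [1.1, 0.4, 0.1]
gripper_width: 0.0852
```

Request:
step_arm --motion '[0, 0, 30, 0, 0, 0, -1, 0, 0, 55, 0, 0, 0, -1, 0, 0, 75, 0, 0, 0, -1, 0, 0, 75, 0, 0, 0, -1]'

```text
t: 4.82
tcp_pos: [0.4914, -0.1108, 0.0203]
tcp_rot: [0.219, 0.976, -0.0, -0.002]
contact_force: [0.1, -0.3, 0.6]
gripper_width: 0.0859
```

Run:
```python
from h import *
s=env.sense();print(s["tcp_pos"],s["contact_force"])
im=save("scene","s4");crop(im,220,370,130,270,5,"s4c")
```

```text
[ 0.49138634 -0.1108433   0.0202511 ] [ 0.09592034 -0.31142498  0.5896161 ]
```

View pics/s4c.png

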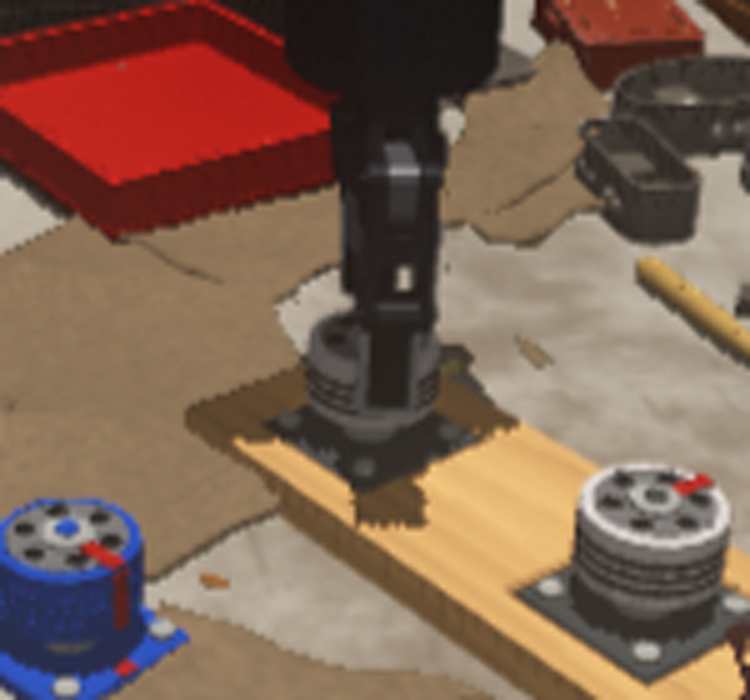

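The fingers now straddle the wheel, with no force. I'll go 9 mm lower and close.

Request:
step_arm --motion '[0, 0, 9, 0, 0, 0, -1, 0, 0, 9, 0, 0, 0, 0.2, 0, 0, 9, 0, 0, 0, 1, 0, 0, 9, 0, 0, 0, 1, 0, 0, 9, 0, 0, 0, 1, 0, 0, 9, 0, 0, 0, 1]' --grip_force 25

```text
t: 5.62
tcp_pos: [0.4937, -0.1108, 0.0132]
tcp_rot: [0.218, 0.976, 0.001, 0.001]
contact_force: [-0.1, 3.2, 5.0]
gripper_width: 0.0493
```

Run:
```python
from h import *
s=env.sense();print(s["tcp_pos"],s["contact_force"],s["moment"],s["joint_positions"])
```

```text
[ 0.49369584 -0.11075189  0.01319146] [-0.13210811  3.15536467  5.03567894] [ 0.70033236 -0.00366199  0.04378513] [-0.22150102  0.39712465 -0.50772303  0.6646358   0.00121934  0.21895625]
```

Request:
step_arm --motion '[0, 0, 0, 0, 0, 0.13, 1, 0, 0, 0, 0, 0, 0.26, 1, 0, 0, 0, 0, 0, 0.4, 1, 0, 0, 0, 0, 0, 0.53, 1, 0, 0, 0, 0, 0, 0.66, 1, 0, 0, 0, 0, 0, 0.8, 1, 0, 0, 0, 0, 0, 0.93, 1, 0, 0, 0, 0, 0, 1.05, 1, 0, 0, 0, 0, 0, 1.05, 1]'

```text
t: 6.75
tcp_pos: [0.4916, -0.1123, 0.0132]
tcp_rot: [0.679, 0.734, -0.002, 0.0]
contact_force: [-4.2, -1.3, 9.4]
gripper_width: 0.0492
```

Run:
```python
from h import *
s=env.sense();print(s["tcp_pos"],s["contact_force"],s["moment"],s["joint_positions"])
```

```text
[ 0.4916268  -0.11225444  0.01315933] [-4.24124365 -1.29476305  9.44832805] [-0.1733041   0.76427074  0.0108122 ] [-0.22257122  0.39655843 -0.5088398   0.66677804 -0.00282735  1.26956727]
```

Request:
step_arm --motion '[0, 0, 0, 0, 0, 0, -1, 0, 0, 0, 0, 0, 0, -1, 0, 0, 0, 0, 0, 0, -1, 0, 0, 0, 0, 0, 0, -1, 0, 0, -40, 0, 0, 0, -1, 0, 0, -85, 0, 0, 0, -1, 0, 0, -100, 0, 0, 0, -1, 0, 0, -100, 0, 0, 0, -1]'

```text
t: 7.75
tcp_pos: [0.4943, -0.1115, 0.1138]
tcp_rot: [0.678, 0.735, 0.001, 0.001]
contact_force: [-0.7, -1.1, -0.3]
gripper_width: 0.0854
```

Run:
```python
from h import *
s=env.sense();print(s["tcp_pos"],s["contact_force"])
save("wrist","w5");im=save("scene","s5");crop(im,240,400,180,300,5,"s5c")
```

```text
[ 0.49425488 -0.111492    0.11377137] [-0.73266032 -1.07660224 -0.25884176]
```

View pics/w5.png

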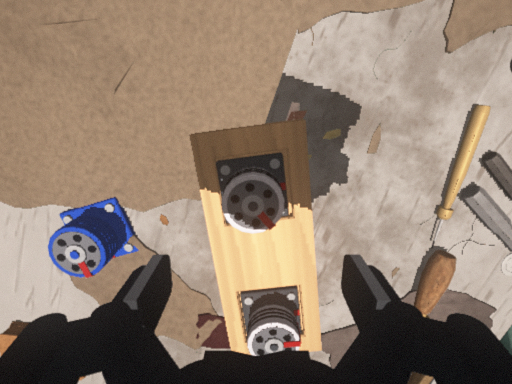

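View pics/s5c.png

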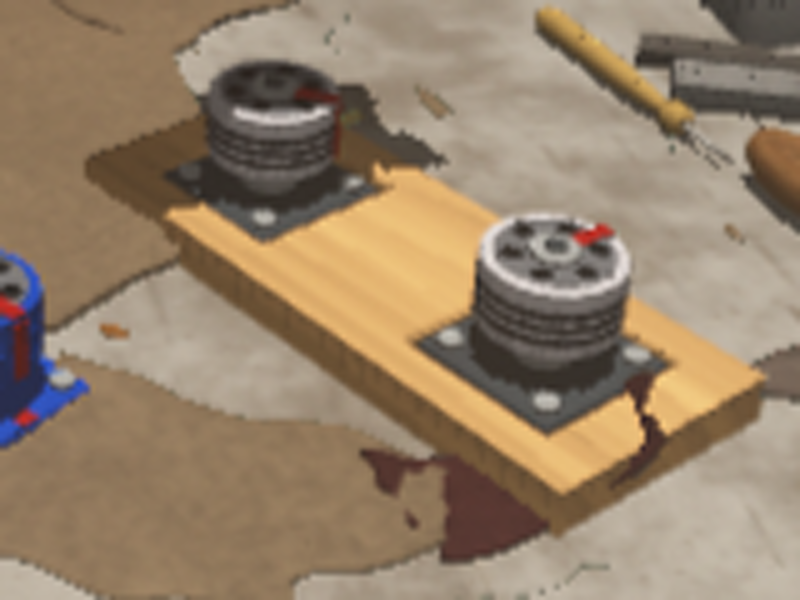

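The far wheel at (253,200) now has its red line pointing to (268,226), while its base tick at (285,187) still points right. I'll measure that angle.

Run:
```python
from h import *
im=cv2.imread("pics/w5.png")
crop(im,200,320,140,360,3,"w5c")
hsv=cv2.cvtColor(im,cv2.COLOR_BGR2HSV)
m=cv2.inRange(hsv,(0,150,50),(6,255,255))|cv2.inRange(hsv,(172,150,50),(180,255,255))
m[:, :200]=0;m[:,320:]=0;m[:140]=0
n,l,st,ce=cv2.connectedComponentsWithStats(m)
for i in range(1,n):
    if st[i,4]>8:print(st[i],ce[i],ray("wrist",*ce[i],.058).round(4),ray("wrist",*ce[i],.018).round(4))
for p in [(253,197),(276,348)]:print(ray("wrist",*p,.058))
```

```text
[280 183   6   7  26] [282.53846154 185.5       ] [ 0.5102 -0.0923  0.058 ] [ 0.5147 -0.1036  0.018 ]
[258 212  16  17 104] [265.77884615 220.03846154] [ 0.5    -0.1218  0.058 ] [ 0.5027 -0.1385  0.018 ]
[294 310   6   5  23] [296.30434783 312.13043478] [ 0.535  -0.2076  0.058 ] [ 0.5441 -0.2401  0.018 ]
[284 341  17   6  80] [291.5875 343.6   ] [ 0.535 -0.243  0.058] [ 0.5441 -0.2819  0.018 ]
[ 0.48844388 -0.10336093  0.058     ]
[ 0.52115881 -0.24931584  0.058     ]
```

View pics/w5c.png

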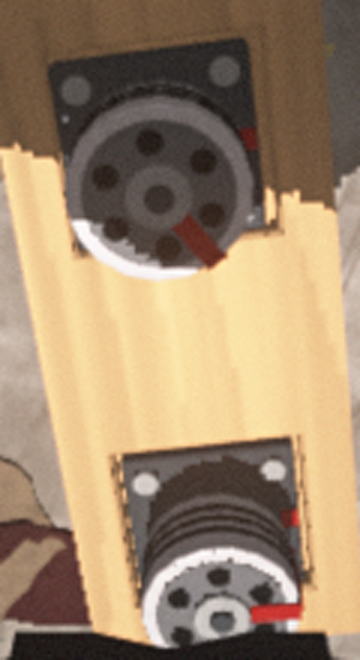

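The red line on the far wheel has turned about 55° relative to its base, measured at crop centre (159,199) with the line end at (215,258). So the far wheel runs free. Next is the near-side (right) pulley.

Request:
step_arm --motion '[-60, 8, 0, 0, 0, 0, -1, -120, 16, 0, 0, 0, 0, -1, -136, 16, 0, 0, 0, 0, -1, -136, 16, 40, 0, 0, 0, -1, -136, 16, 80, 0, 0, 0, -1, -136, 16, 80, 0, 0, 0, -1]'

```text
t: 8.6
tcp_pos: [0.5153, -0.243, 0.0285]
tcp_rot: [0.678, 0.735, -0.001, -0.005]
contact_force: [-1.4, 0.7, 0.4]
gripper_width: 0.0852
```

Run:
```python
from h import *
s=env.sense();print(s["tcp_pos"],s["contact_force"],s["joint_positions"])
im=save("scene","s6");crop(im,270,430,150,300,4,"s6c")
save("wrist","w6")
```

```text
[ 0.51532168 -0.24300708  0.02845886] [-1.4349667   0.70510111  0.35882957] [-4.40800765e-01  4.76438005e-01 -3.14377668e-01  7.90333988e-01
  2.66723598e-04  1.04977120e+00]
```

View pics/s6c.png

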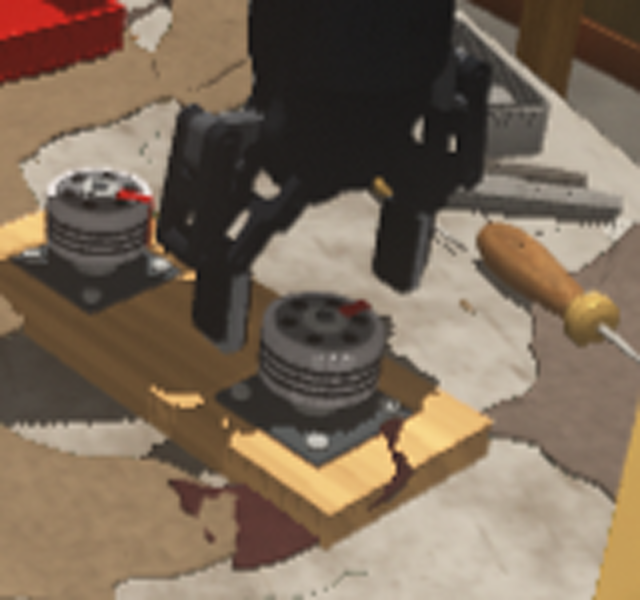

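View pics/w6.png

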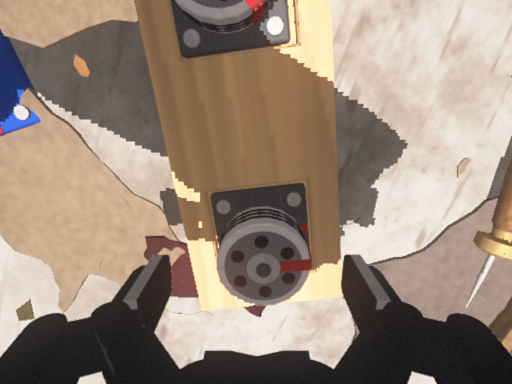

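The fingers straddle the right wheel, whose nut is at wrist (264,268). That is about 4 mm to the right of the finger midline at column 256.

Run:
```python
from h import *
print(ray("wrist",264,269,.062),env.sense()["tcp_pos"])
```

```text
[ 0.52280291 -0.24815065  0.062     ] [ 0.5192205  -0.24479535  0.03234997]
```

Request:
step_arm --motion '[-2, 3, 10, 0, 0, 0, -1, -2, 3, 20, 0, 0, 0, -1, -2, 3, 20, 0, 0, 0, -1, -2, 3, 20, 0, 0, 0, 0.2, -2, 3, 20, 0, 0, 0, 1, -2, 3, 20, 0, 0, 0, 1, -2, 3, 20, 0, 0, 0, 1, -2, 3, 20, 0, 0, 0, 1]' --grip_force 25

```text
t: 9.7
tcp_pos: [0.5226, -0.2474, 0.013]
tcp_rot: [0.678, 0.735, -0.0, 0.0]
contact_force: [-3.2, -0.4, 5.9]
gripper_width: 0.0493
```

Request:
step_arm --motion '[0, 0, 0, 0, 0, -0.13, 1, 0, 0, 0, 0, 0, -0.26, 1, 0, 0, 0, 0, 0, -0.4, 1, 0, 0, 0, 0, 0, -0.53, 1]'

```text
t: 10.2
tcp_pos: [0.5228, -0.2476, 0.0127]
tcp_rot: [0.461, 0.887, -0.0, 0.0]
contact_force: [-2.0, -0.2, 3.1]
gripper_width: 0.0493
```

Run:
```python
from h import *
s=env.sense();print(s["tcp_pos"],s["contact_force"],s["moment"],s["joint_positions"])
```

```text
[ 0.5227528  -0.24758658  0.01270595] [-2.04453071 -0.18858878  3.07116087] [-0.19277876  0.12777387 -0.64098447] [-4.42074539e-01  4.98875775e-01 -3.23368529e-01  7.48362910e-01
 -4.20186470e-04  5.16798294e-01]
```

The moment about z is -0.64 N m, so this one resists. I'll finish the turn and let go.

Request:
step_arm --motion '[0, 0, 0, 0, 0, -0.13, 1, 0, 0, 0, 0, 0, -0.26, 1, 0, 0, 0, 0, 0, -0.4, 1, 0, 0, 0, 0, 0, -0.52, 1, 0, 0, 0, 0, 0, -0.52, 1]'

```text
t: 10.82
tcp_pos: [0.5247, -0.2472, 0.0126]
tcp_rot: [0.219, 0.976, 0.001, 0.001]
contact_force: [3.2, 1.4, -1.4]
gripper_width: 0.0486
```

Request:
step_arm --motion '[0, 0, 0, 0, 0, 0, -1, 0, 0, 0, 0, 0, 0, -1, 0, 0, 0, 0, 0, 0, -1, 0, 0, 0, 0, 0, 0, -1, 0, 0, -40, 0, 0, 0, -1, 0, 0, -85, 0, 0, 0, -1, 0, 0, -100, 0, 0, 0, -1, 0, 0, -100, 0, 0, 0, -1]'

```text
t: 11.82
tcp_pos: [0.5237, -0.2476, 0.1134]
tcp_rot: [0.219, 0.976, -0.0, 0.001]
contact_force: [0.6, 0.5, -0.7]
gripper_width: 0.0855
```

Run:
```python
from h import *
s=env.sense();print(s["tcp_pos"],s["tcp_rot"],s["contact_force"],s["joint_positions"])
im=save("wrist","w7");crop(im,120,420,130,330,2.6,"w7c")
im=save("scene","s7");crop(im,240,400,180,300,5,"s7c")
```

```text
[ 0.5236517  -0.24760687  0.11336304] [ 2.18658544e-01  9.75800756e-01 -2.77630688e-04  1.11759995e-03] [ 0.60719306  0.50616796 -0.69836232] [-4.41659584e-01  4.05388035e-01 -1.83591943e-01  9.79513784e-01
 -5.12824368e-05 -7.80273815e-04]
```

View pics/w7c.png

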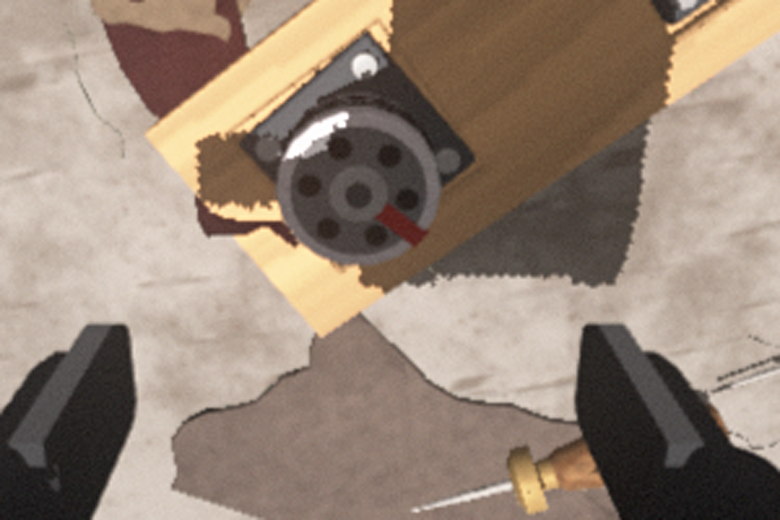

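View pics/s7c.png

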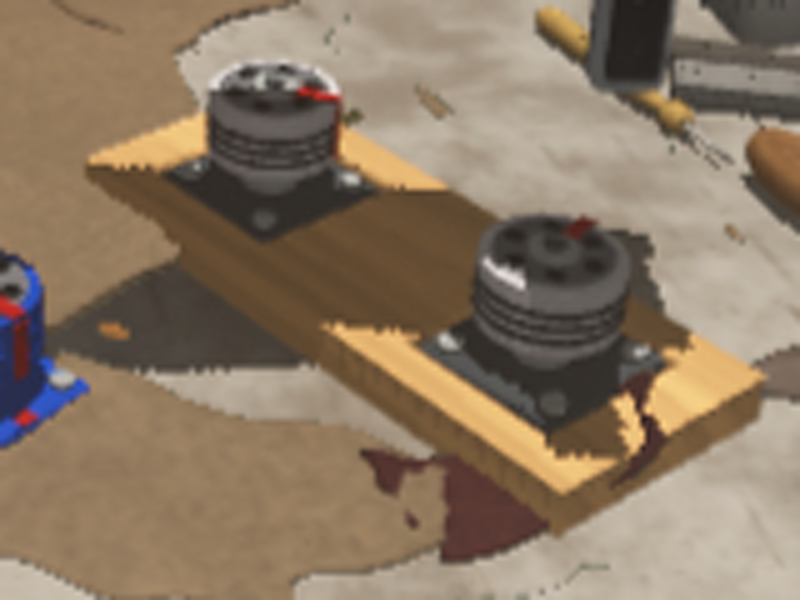

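The right wheel moved only about 10°: its line end went from (595,235) to (583,227) in the scene crop. It jams, and the far wheel stays turned about 60°. I'll pick up the right pulley.

Request:
step_arm --motion '[0, 0, 40, 0, 0, 0, -1, 0, 0, 80, 0, 0, 0, -1, 0, 0, 100, 0, 0, 0, -1, 0, 0, 100, 0, 0, 0, -1, 0, 0, 100, 0, 0, 0, 0.2, 0, 0, 100, 0, 0, 0, 1, 0, 0, 100, 0, 0, 0, 1, 0, 0, 100, 0, 0, 0, 1, 0, 0, 100, 0, 0, 0, 1]' --grip_force 45

```text
t: 13.05
tcp_pos: [0.5243, -0.247, 0.0139]
tcp_rot: [0.218, 0.976, 0.0, 0.001]
contact_force: [-0.1, 3.8, 5.4]
gripper_width: 0.0485
```

Request:
step_arm --motion '[0, 0, -10, 0, 0, 0, 1, 0, 0, -30, 0, 0, 0, 1, 0, 0, -70, 0, 0, 0, 1, 0, 0, -110, 0, 0, 0, 1, 0, 0, -110, 0, 0, 0, 1]'

```text
t: 13.68
tcp_pos: [0.5249, -0.2489, 0.1259]
tcp_rot: [0.219, 0.976, -0.001, 0.003]
contact_force: [0.8, -0.6, -3.2]
gripper_width: 0.0484
```

Run:
```python
from h import *
s=env.sense();print(s["tcp_pos"],s["tcp_rot"],s["contact_force"],s["joint_positions"])
im=save("scene","s8")
```

```text
[ 0.52494216 -0.24891678  0.12586398] [ 0.21872149  0.97578151 -0.00137475  0.0030751 ] [ 0.8119272  -0.59055544 -3.16204181] [-4.41996800e-01  3.96008480e-01 -1.63779478e-01  1.00440438e+00
 -1.33121895e-03 -9.90568167e-04]
```

View pics/s8.png

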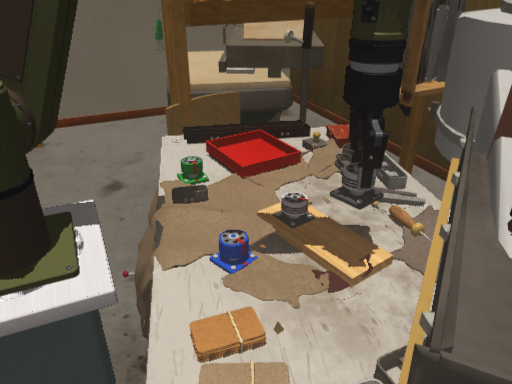

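The whole pulley is lifted: there is 3 N on the wrist, and the right pocket is empty at (350,250). I'll carry it to the tray.

Request:
step_arm --motion '[15, 35, 0, 0, 0, 0, 1, 38, 88, 0, 0, 0, 0, 1, 61, 142, 0, 0, 0, 0, 1, 84, 195, 0, 0, 0, 0, 1, 107, 248, 0, 0, 0, 0, 1, 130, 301, 0, 0, 0, 0, 1, 152, 352, 0, 0, 0, 0, 1, 170, 392, 0, 0, 0, 0, 1, 177, 408, 0, 0, 0, 0, 1, 177, 408, 0, 0, 0, 0, 1]'

```text
t: 14.98
tcp_pos: [0.5357, 0.1973, 0.1207]
tcp_rot: [0.218, 0.976, -0.001, -0.001]
contact_force: [1.3, -1.0, -3.4]
gripper_width: 0.0486
```

Run:
```python
from h import *
s=env.sense();print(s["tcp_pos"],s["tcp_rot"],s["contact_force"],s["gripper_width"])
im=save("scene","s9");crop(im,170,370,80,220,4,"s9c")
save("wrist","w9")
for X in [(.538,.196,.015)]:print(proj("wrist",X),proj("scene",X))
```

```text
[0.53574652 0.19732625 0.12074679] [ 0.21777017  0.97599853 -0.00130362 -0.00115242] [ 1.26973061 -1.02276327 -3.37877864] 0.04860951363925568
(np.float64(258.74606277293236), np.float64(190.4146730177094)) (np.float64(251.06575781416197), np.float64(156.2738686120381))
```

View pics/s9c.png

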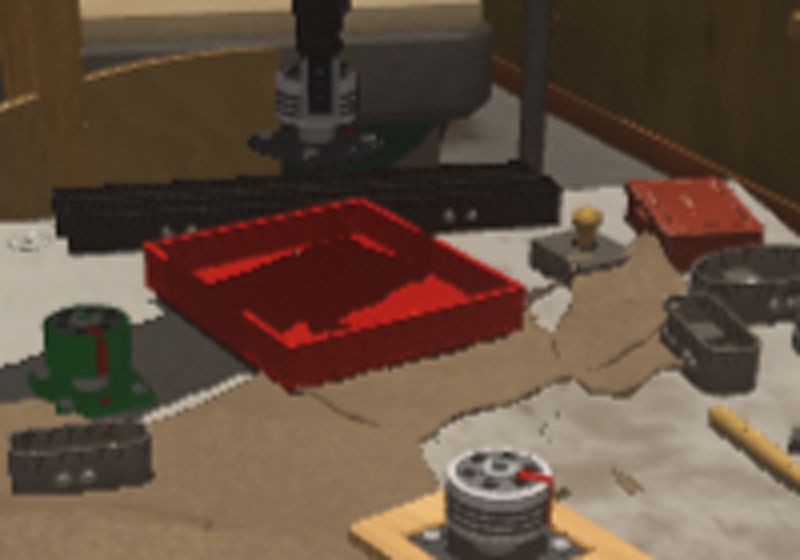

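View pics/w9.png

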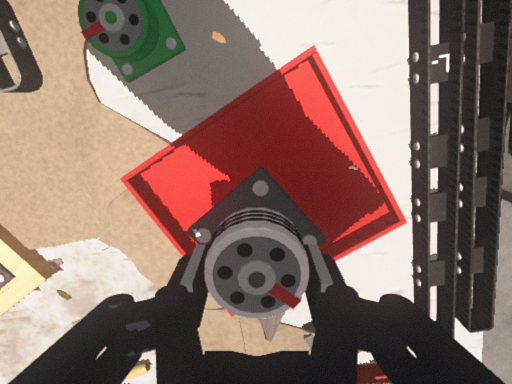

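The wrist view shows the tray rim corners at (124,180), (314,48) and (404,220), with the held pulley over the tray. I'll take the centre from the diagonal.

Run:
```python
from h import *
a,b,c=[ray("wrist",*p,.04) for p in [(124,180),(314,48),(404,220)]]
print(a,b,c,(a+c)/2,np.linalg.norm(a-b),np.linalg.norm(b-c),env.sense()["tcp_pos"])
```

```text
[0.47341702 0.09881522 0.04      ] [0.44795075 0.28363742 0.04      ] [0.61121334 0.30465286 0.04      ] [0.54231518 0.20173404 0.04      ] 0.186568421894486 0.16460960516768533 [0.53601226 0.19577008 0.12139253]
```

Request:
step_arm --motion '[-3, 8, 25, 0, 0, 0, 1, -3, 8, 55, 0, 0, 0, 1, -3, 8, 80, 0, 0, 0, 1, -3, 8, 92, 0, 0, 0, 1, -3, 8, 97, 0, 0, 0, 1, -3, 8, 97, 0, 0, 0, 1]'

```text
t: 15.82
tcp_pos: [0.5435, 0.2029, 0.0259]
tcp_rot: [0.219, 0.976, 0.0, 0.0]
contact_force: [-0.9, -0.7, -3.5]
gripper_width: 0.0482
```

Request:
step_arm --motion '[0, 0, 3, 0, 0, 0, 1, 0, 0, 4, 0, 0, 0, 1, 0, 0, 4, 0, 0, 0, 1]'

```text
t: 16.2
tcp_pos: [0.5432, 0.2034, 0.0217]
tcp_rot: [0.219, 0.976, 0.0, 0.0]
contact_force: [-0.8, 0.4, -3.9]
gripper_width: 0.0483
```

Request:
step_arm --motion '[0, 0, 1, 0, 0, 0, 1, 0, 0, 3, 0, 0, 0, 1, 0, 0, 3, 0, 0, 0, 1]'

```text
t: 16.58
tcp_pos: [0.5432, 0.2033, 0.019]
tcp_rot: [0.219, 0.976, 0.0, 0.0]
contact_force: [-1.6, -0.0, 1.3]
gripper_width: 0.0489
```

The force went positive, so the base is on the tray floor. I'll release and lift clear.

Request:
step_arm --motion '[0, 0, 0, 0, 0, 0, 0.2, 0, 0, 0, 0, 0, 0, -1, 0, 0, 0, 0, 0, 0, -1, 0, 0, 0, 0, 0, 0, -1, 0, 0, 0, 0, 0, 0, -1, 0, 0, -40, 0, 0, 0, -1, 0, 0, -90, 0, 0, 0, -1, 0, 0, -140, 0, 0, 0, -1, 0, 0, -150, 0, 0, 0, -1, 0, 0, -150, 0, 0, 0, -1]'

```text
t: 17.82
tcp_pos: [0.5435, 0.2034, 0.169]
tcp_rot: [0.219, 0.976, 0.0, 0.001]
contact_force: [0.3, 0.5, -0.2]
gripper_width: 0.0857
```

Run:
```python
from h import *
s=env.sense();print(s["t"],s["tcp_pos"],s["contact_force"],s["gripper_width"])
im=save("scene","s10");crop(im,170,400,110,260,3.4,"s10c")
save("wrist","w10");im=save("top","t10");crop(im,80,380,110,240,2.6,"t10c")
```

```text
17.825 [0.54348682 0.20339641 0.16897316] [ 0.2742662   0.46491917 -0.16031606] 0.08573209267290441
```

View pics/s10c.png

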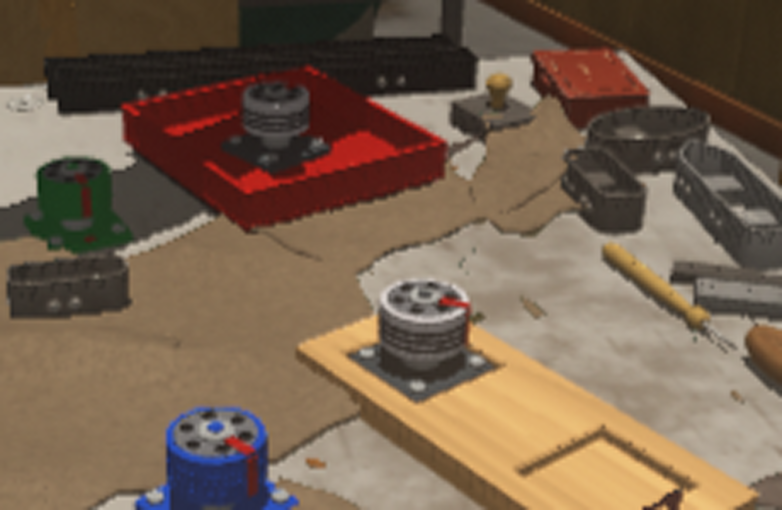

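View pics/w10.png

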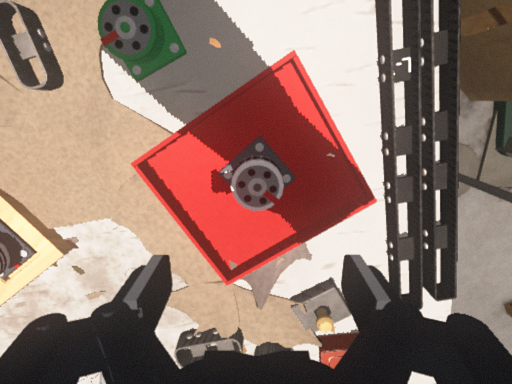

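View pics/t10c.png

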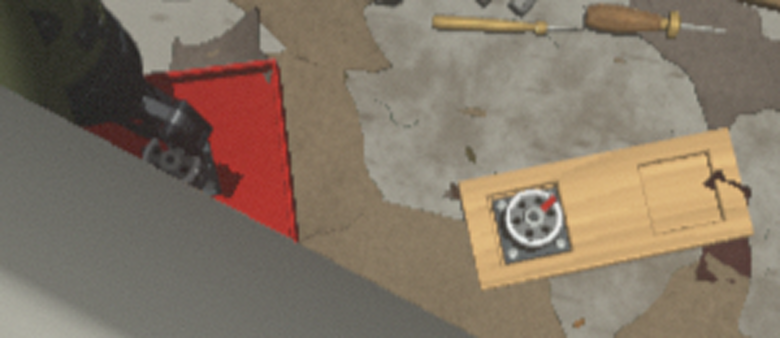

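The jammed pulley stands upright near the middle of the tray, at wrist (257,180). The free one is seated in its pocket, with its line turned about 60° from the tick (top crop (533,215) to (552,200)). The gripper is open and clear.

```bash
python3 -c "
from plant import env
print(env.close_job())"
```

```text
the job is handed in; nothing more can be done
None
```

I turned both wheels, found that the right pulley jams, put it in the red reject tray, and handed the job in at about 18 s. The hand-in reports no verdict, so the checks below are my own.

- **Free pulley (the one nearer the tray):** its wheel turned with almost no torque (about 0.01 N m). The last top view shows it still seated in its pocket, with the red line about 60° from the tick.
- **Jamming pulley (the right one):** its wheel moved only about 10°, with roughly 0.64 N m at the wrist while the fingers slipped round it. The last scene and wrist views show it upright near the middle of the tray, and the gripper is open and clear of everything.

**What disagreed:** the first grasp closed on nothing, above the wheel. The pictures showed the fingertips about 38 mm higher than the reported TCP and `env.nose_length` imply. I went about 35 mm lower for every later grasp and watched the forces; all of those held, at a finger opening of about 49 mm. I judged the wheel angles by eye from the pictures, so they are good to several degrees only.

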